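# Pin the phone bonding jig and hold its platen at full cam lift

### The job

Get the bonding jig ready for the phone frame on it: drop the two steel locating pins end-down into the jig's two bores, the thin pin in the narrow bore and the thick pin in the wide one, each all the way to the bottom, and let go of them. Then take the cam lever's handle with the gripper's fingers and turn the lever up to its highest lift point, where it stands straight upright, and finish while still holding it there, because it springs back if let go. Leave the other things on the bench where they are.

Things in the scene. Friction and masses are not known exactly. Their poses are not given: they have to be found in the camera images.
- jig: Aluminium bonding jig 180 (x) x 140 (y) mm, fixed, yawed up to 20 degrees. Origin at the centre of its underside, x along its length (away from the robot at yaw 0). At its +y side a block 180 x 44 mm, 50 mm high, with two bores in its top; in the middle a black platen with a copper-coloured phone frame, top 47 mm high; at its -y side the cam lever, its bearing and follower 70 mm high.
- pin_narrow: Thin plain steel locating pin, 12 mm diameter, 70 mm long, about 60 g, foot slightly chamfered; loose, stands upright in its rest block with 42 mm showing. Origin at the centre of its foot (lower end), z along the pin.
- pin_wide: Thick plain steel locating pin, 18 mm diameter, 70 mm long, about 130 g, foot slightly chamfered; loose, stands upright in its rest block with 42 mm showing. Origin at the centre of its foot (lower end), z along the pin.
- rest_narrow: White plastic rest block in which the thin pin stands, 46 x 46 x 35 mm high, fixed, with one central hole from above whose floor is 7 mm above the bench. Origin at the centre of its underside. The two rest blocks look alike and may be either way round.
- rest_wide: White plastic rest block in which the thick pin stands, 46 x 46 x 35 mm high, fixed, with one central hole from above whose floor is 7 mm above the bench. Origin at the centre of its underside.
- bore_narrow (a point): Mouth of the narrow bore: 15 mm diameter (for the thin pin), 34 mm deep, with a rounded steel lip 2.5 mm high, in the jig block's top 50 mm above the bench, at the jig's (-55, +55) mm. The point is the centre of the bore, level with the block's top; axes as the jig's. A seated pin stands 36 mm above it.
- bore_wide (a point): Mouth of the wide bore: 21 mm diameter (for the thick pin), 34 mm deep, with a rounded steel lip 2.5 mm high, in the jig block's top 50 mm above the bench, at the jig's (+55, +55) mm. The point is the centre of the bore, level with the block's top; axes as the jig's.
- cam_lever (a joint): Angle of the cam lever about a level axis along the jig's y. 0: level, pointing to the jig's -x (towards the robot); grows as it is raised; 1.571: straight upright, highest lift; 2.3: stop past the top, platen sunk again. Starts at 0.1 to 0.45 and stays there by friction; once raised, a spring turns it back if let go. Holding it upright takes 3 to 6 N at the handle.
- cam_axis (a point): Point on the cam lever's axis of rotation, 45 mm above the bench, at the jig's (+30, -120) mm: level with the middle of the handle; axes as the jig's.
- cam_handle (a point): Grip point of the cam lever's handle: a black round bar, 14 mm diameter, parallel to the axis of rotation and 110 mm from it. It sticks out 70 mm from the flat lever arm to the jig's -y; this point is on its centre line, 38 mm from the arm's face, 32 mm from its free end. It does not spin on the arm but may turn between the fingers.
- platen (a joint): Lift of the platen in m: 0 down, 0.014 at the cam's highest lift. It is moved by the cam lever alone.
- bottle: Bystander: white plastic bottle, 52 mm diameter, 130 mm high, standing loose. Origin at the centre of its underside.
- phone: Bystander: black phone lying flat, 150 x 72 x 9 mm, loose. Origin at the centre of its underside, x along its length.
- screwdriver: Bystander: screwdriver lying on the bench, 160 mm long, loose. Origin near the middle, x along it.
- tray: Bystander: grey parts tray with three compartments, 90 x 140 x 25 mm, loose. Origin at the centre of its underside.

How it is judged:
On the way, in this order (a step that is already met when the one before it is completed fails the run):
1. both pins are seated in their own bores and let go (horizontal distance between pin_narrow and bore_narrow below 0.006 m and z of pin_narrow in the frame of bore_narrow below -0.029 m and angle between each of pin_narrow, pin_wide's own z axis and vertical below 0.12 rad and horizontal distance between pin_wide and bore_wide below 0.006 m and z of pin_wide in the frame of bore_wide below -0.029 m and contact force between each of pin_narrow, pin_wide and the fingers below 0.1 N), for 0.2 s.
2. the fingers hold the cam lever upright, at its highest lift (value of joint cam_lever between 1.4308 and 1.7108 rad and contact force between the fingers and cam_lever above 0.5 N), for 0.2 s.
At the end, for the whole second after the job is handed in: Each pin stands in its own bore, at least 29 of 34 mm deep, within 6 mm of its axis, tilted under 0.12 rad, not touched by the fingers; the cam lever is within 0.14 rad (8 degrees) of upright, slower than 0.1 rad/s, held by the fingers (over 0.5 N) with no pin propping it (all of step 1 and all of step 2 and velocity of joint cam_lever between -0.1 and 0.1 rad/s and contact force between cam_lever and pin_narrow below 0.1 N and contact force between cam_lever and pin_wide below 0.1 N); the arm keeps its last pose, push and grip.
It fails at once if the bottle is moved by more than 30 mm (distance of bottle from where it was at the start of the episode above 0.03 m).
It fails at once if the phone is moved by more than 30 mm (distance of phone from where it was at the start of the episode above 0.03 m).
It fails at once if the screwdriver is moved by more than 30 mm (distance of screwdriver from where it was at the start of the episode above 0.03 m).
It fails at once if the tray is moved by more than 30 mm (distance of tray from where it was at the start of the episode above 0.03 m).
It also fails if it takes over 67 s, if anything falls off the work surface, if the arm or the gripper's body presses on something with over 40 N, if the wrist force passes 120 N, or if a joint passes its speed limit or range.

### The arm

A 6-joint arm with a two-finger parallel gripper is mounted at the origin on the work surface. World frame = base frame: x ahead of the robot, y to its left, z up, the work surface at z = 0. Lengths are in m, angles in rad, forces in N, time in s.
With the tool pointing down it reaches from about 0.325 to 0.75 m from the base axis. Payload 7.6 kg.
Tool frame: the origin (TCP) lies at the very end of the fingers, on their centre line; the grasp point (between the pads) lies env.hold_point_z behind it (env.hold_point_z is the distance from the TCP to the grasp point, in m); z points along the fingers, y is the line along which they close (so a half turn about z gives the same grasp; the last joint's range is limited). The gripper opens to 85 mm and grips with 20 to 120 N. Pads are 22 mm wide; open, the fingers measure 114 mm over their backs; the gripper's body (76 mm by 85 mm) begins 54 mm behind the grasp point. The pads swing forward as they close: fully open they stand 13 mm farther back than shut.
Start: joints at [1.123, 0.052, 1.401, -0, 1.689, -0.07], TCP at [0.194, 0.488, 0.231] pointing down, gripper open.
Joint ranges: [-2.9, 2.9], [-0.91, 2.17], [0.12, 2.37], [-1.06, 4.2], [0.26, 2.73], [-2.93, 2.93]. Speed limits (rad/s): [2.57, 2.57, 3.01, 3.14, 3.14, 3.14].

### API

Orientations are given as a unit quaternion [w, x, y, z].
In Python, from workcell import env gives the robot as it stands. The module is installed in compiled form; this text tells all that it offers.
- The arm moves only by the tool drive_tool, never from a script. Its argument "plan" is a list that holds one entry, the list of rows, each a list of 7 numbers: the shift along the tool's x, y, z in mm, then the turn, a rotation vector about the tool's x, y, z in degrees, then the opening, from 0 (shut) to 1 (fully open). A call has 1 to 5 rows; each row is the pose to reach, as a shift and turn from the pose commanded when the call began, along the tool's axes at that moment; what a row does not reach only later rows make up. A row lasts 1/8 s, in which the tool goes at most 62.5 mm and 10.7 degrees, less where a joint would pass 70% of its speed; a pose out of reach is approached as far as the arm can. A call with a gripper value outside its range is refused whole. The fingers move at their own pace and stop on an object; the grip force is fixed at half the most. Time passes only in rows, so rows that repeat a pose let the fingers close. It gives the time, the measured TCP pose, the force, the opening and the grip force at its end, in the units of the state.
- env.get_state(): the state, without advancing time (a new reading comes with each control period).
- env.read_camera(name): name is "scene" or "top" or "wrist"; returns a dict with "frame" (400x640x3 uint8, red, green, blue), "z_map" (400x640 float32, m along the optical axis (not along the pixel's ray), 0 where there is no reading), "K" (3x3 intrinsics, pixels), "origin" and "rotation" of the camera in the world. Camera axes: x right, y down, z forward; pixel columns grow to the right and rows downward; lengths in m; the calibration is good to about 2 mm. A picture is of the moment at which its call begins.
- env.job_done(): hands the job in; it is judged then, once.
The state is a dict: "t": time; "joints": joint angles; "joint_vel": joint speeds; "tau": joint torques, N m; "tcp_pos": TCP position; "eef_rot": TCP orientation; "wrist_force": force on the tool from outside, world axes, zero at the start; "moment": the same for the moment, N m; "finger_gap": finger opening in m; "grasp_force": force on a finger pad.
Only numpy, scipy, OpenCV 4.12 (cv2) and the standard library are available. Lean on these libraries where they do the work, as an engineer would, in place of code of your own. Each camera call takes 0.05 s, during which the arm holds its last target. There are 200 camera calls.

## Working session

There is one attempt and no reset: what is moved stays moved. The work goes in short steps, Python scripts to look and compute and a tool call to move; the robot and the scene stay as the last step left them, time stands still between calls to the robot, and variables do not carry over. Pictures are saved under pics/ and viewed, at most 10 in all, crops included, and the job is handed in when it is done.

Besides the shell and the picture viewer there is one more tool, called by a JSON object that holds its "op" and its "data". drive_tool: Moves the arm, as the interface text tells. Its arguments: {"type":"object","properties":{"plan":{"type":"array","items":{"type":"array","items":{"type":"array","items":{"type":"number"}}}}},"required":["plan"]}

```bash
mkdir -p pics; cat > h.py <<'E'
import numpy as np, cv2
from workcell import env
def cam(n,save=None):
    c=env.read_camera(n)
    if save: cv2.imwrite('pics/'+save,c['frame'][:,:,::-1])
    return c
def pts(c):
    z=c['z_map'];h,w=z.shape;K=np.array(c['K'])
    u,v=np.meshgrid(np.arange(w),np.arange(h))
    p=np.stack([(u-K[0,2])/K[0,0]*z,(v-K[1,2])/K[1,1]*z,z],-1)
    P=p@np.array(c['rotation']).T+np.array(c['origin']); P[z==0]=np.nan
    return P
E
python3 - <<'E'
from h import *
for n in ['top','scene']:
    c=cam(n,n+'0.png');print(n,np.round(c['origin'],3),np.round(c['rotation'],3).tolist(),c['K'])
    np.savez(n+'0.npz',**{k:np.array(v) for k,v in c.items()})
s=env.get_state();print(s, env.hold_point_z)
E
```

```text
top [ 0.464 -0.031  1.187] [0.04, -0.7, 0.711, -0.055] [[395.18021087   0.         318.60932808]
 [  0.         395.18021087 203.94838958]
 [  0.           0.           1.        ]]
scene [1.171 0.143 0.931] [-0.178, 0.554, 0.778, -0.236] [[437.95363899   0.         319.67063949]
 [  0.         437.95363899 204.68345871]
 [  0.           0.           1.        ]]
{'t': 0.1, 'joints': array([ 1.12274181e+00,  5.27940628e-02,  1.40166152e+00,  1.18911610e-05,
        1.68862027e+00, -7.02957008e-02]), 'joint_vel': array([-0.00132871, -0.00075919, -0.00373006,  0.00174743, -0.00084256,
        0.00165213]), 'tau': array([ 9.27256333e-04, -3.82576060e+01, -3.60989714e+01, -3.04889750e-05,
        4.63998455e-03,  7.99205054e-06]), 'tcp_pos': array([0.19348936, 0.48773627, 0.23052669]), 'eef_rot': array([-1.95766466e-04,  1.87757616e-01,  9.82215113e-01, -7.15315152e-04]), 'wrist_force': array([-0.28318309,  0.2822905 , -0.70241852]), 'moment': array([-0.00971073, -0.00436066, -0.02612432]), 'grasp_force': 0.0, 'finger_gap': 0.08528439108466025} 0.0187
```

View pics/top0.png

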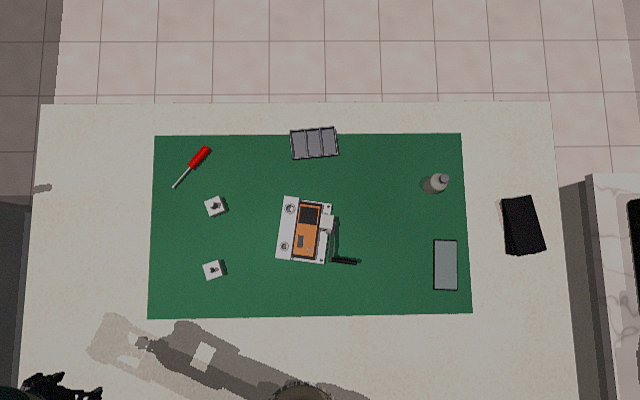

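View pics/scene0.png

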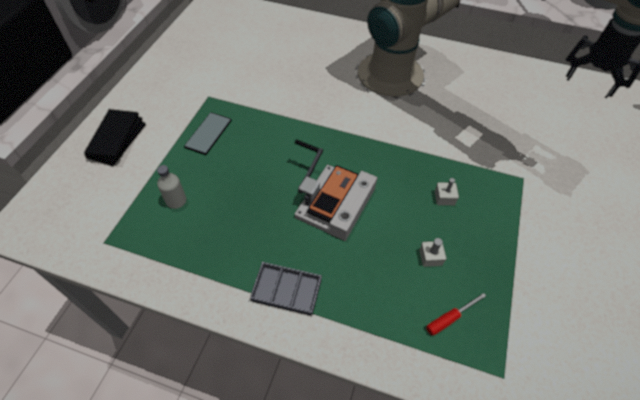

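The top view shows the jig near px (307,229), with the wide bore at (290,209) and the narrow bore at (285,246). The rest blocks are at (215,206) and (212,269), and the lever handle is at (345,261). The scene view agrees: the pins are at (450,185) and (435,245), and the farther one looks thicker.

```bash
cat > m.py <<'E'
from h import *
c=dict(np.load('top0.npz')); P=pts(c); f=c['frame'].astype(int); hsv=cv2.cvtColor(c['frame'],cv2.COLOR_RGB2HSV)
def rep(name,m):
    q=P[m]; r=cv2.minAreaRect((q[:,:2]*1000).astype(np.float32))
    print(name,len(q),'med',np.round(np.median(q,0),4),'rect',np.round(r[0],1),np.round(r[1],1),round(r[2],1))
z=P[...,2]
box=lambda u0,u1,v0,v1:np.pad(np.ones((v1-v0,u1-u0),bool),((v0,400-v1),(u0,640-u1)))
for n,b in {'far':box(195,235,188,225),'near':box(195,235,252,288)}.items():
    rep(n+' blocktop',b&(z>.028)&(z<.045)); rep(n+' pin',b&(z>.06)&(z<.09)); 
j=box(265,370,185,275)
rep('blk50',j&(z>.044)&(z<.056)&(hsv[...,1]<60)&(hsv[...,2]>120)&(box(265,306,185,275)))
rep('jigall',j&(z>.008)&(box(265,340,185,275)))
rep('orange',j&(hsv[...,1]>120)&(hsv[...,0]<25)&(z>.03))
rep('handle',box(325,375,245,275)&(z>.02))
q=P[box(325,375,245,275)&(z>.02)]; print(np.round(q[::6],3).tolist())
cv2.imwrite('pics/topcrop.png',cv2.resize(c['frame'][180:290,190:370,::-1],None,fx=4.4,fy=4.4,interpolation=cv2.INTER_CUBIC))
E
python3 m.py
```

```text
Traceback (most recent call last):
  File "m.py", line 2, in <module>
    c=dict(np.load('top0.npz')); P=pts(c); f=c['frame'].astype(int); hsv=cv2.cvtColor(c['frame'],cv2.COLOR_RGB2HSV)
                                   ~~~^^^
  File "h.py", line 11, in pts
    P=p@np.array(c['rotation']).T+np.array(c['origin']); P[z==0]=np.nan
      ~^~~~~~~~~~~~~~~~~~~~~~~~~~
ValueError: matmul: Input operand 1 has a mismatch in its core dimension 0, with gufunc signature (n?,k),(k,m?)->(n?,m?) (size 4 is different from 3)
```

```bash
sed -i 's/^from workcell/from scipy.spatial.transform import Rotation as R\nfrom workcell/; s/np.array(c\[.rotation.\]).T/R.from_quat(c["rotation"],scalar_first=True).as_matrix().T/' h.py; python3 m.py
```

```text
far blocktop 210 med [0.6178 0.2462 0.0352] rect [620.9 249.8] [47.3 46.6] 22.8
far pin 40 med [0.6202 0.2486 0.0769] rect [621.2 249.7] [16.6 15.8] 44.0
near blocktop 242 med [0.4361 0.2482 0.0349] rect [435.8 251.2] [46.  47.3] 17.9
near pin 21 med [0.435  0.2488 0.0759] rect [436.2 250.6] [11.2  8.4] 86.0
blk50 879 med [0.55   0.0355 0.0504] rect [552.9  28.6] [ 60.4 180. ] 80.6
jigall 3249 med [ 0.5425 -0.0164  0.0502] rect [548.6 -18.5] [192.1 247.4] 87.2
orange 733 med [ 0.5288 -0.019   0.0507] rect [535.8 -59.3] [142.2 151.9] 81.1
handle 182 med [ 0.4569 -0.1072  0.0873] rect [ 472.  -115.3] [89.  45.3] 82.0
[[0.5, -0.074, 0.023], [0.495, -0.092, 0.08], [0.49, -0.089, 0.082], [0.484, -0.086, 0.082], [0.482, -0.091, 0.08], [0.476, -0.088, 0.086], [0.471, -0.088, 0.082], [0.465, -0.088, 0.09], [0.465, -0.104, 0.087], [0.462, -0.096, 0.087], [0.462, -0.113, 0.086], [0.46, -0.082, 0.091], [0.459, -0.099, 0.087], [0.459, -0.115, 0.088], [0.459, -0.132, 0.089], [0.457, -0.08, 0.081], [0.457, -0.096, 0.087], [0.456, -0.113, 0.087], [0.456, -0.129, 0.088], [0.456, -0.145, 0.091], [0.454, -0.082, 0.086], [0.454, -0.101, 0.088], [0.454, -0.118, 0.089], [0.453, -0.135, 0.088], [0.453, -0.151, 0.086], [0.451, -0.115, 0.085], [0.451, -0.131, 0.092], [0.45, -0.148, 0.089], [0.448, -0.132, 0.086], [0.448, -0.148, 0.09], [0.445, -0.151, 0.089]]
```

View pics/topcrop.png

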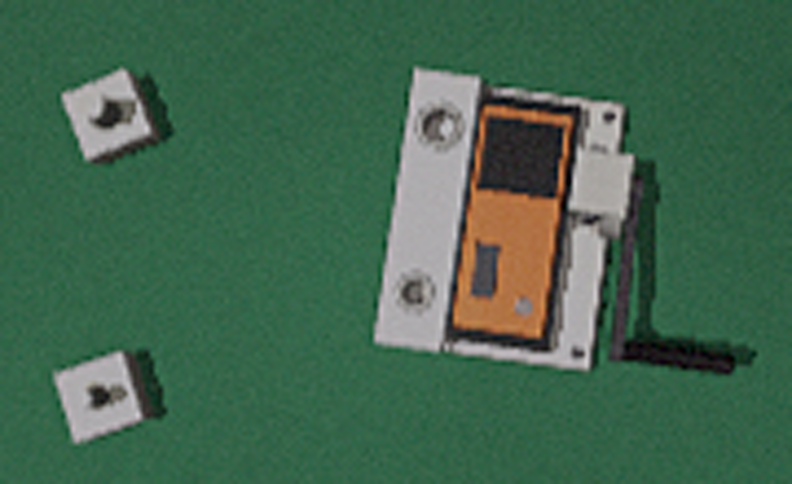

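The crop shows the thick pin in the far rest and the thin pin in the near rest. The bores are at crop px (439,126) wide and (415,292) narrow. The handle runs from (615,355) to (735,365).

```bash
cat >> h.py <<'E'
def ray(c,u,v,h):
    K=np.array(c['K']); d=R.from_quat(c['rotation'],scalar_first=True).apply([(u-K[0,2])/K[0,0],(v-K[1,2])/K[1,1],1])
    o=np.array(c['origin']); return o+d*(h-o[2])/d[2]
def go(x,y,z,yaw):
    """row (mm, deg) that brings TCP to x,y,z pointing down, tool y at yaw (deg, mod 180)"""
    s=env.get_state(); r=R.from_quat(s['eef_rot'],scalar_first=True); a=np.radians(yaw)
    best=None
    for k in (0,np.pi):
        Y=np.array([np.cos(a+k),np.sin(a+k),0]); Z=np.array([0,0,-1.]); X=np.cross(Y,Z)
        w=(r.inv()*R.from_matrix(np.stack([X,Y,Z],1))).as_rotvec(degrees=True)
        if best is None or np.linalg.norm(w)<np.linalg.norm(best): best=w
    d=r.inv().apply(np.array([x,y,z])-s['tcp_pos'])*1000
    print('t',round(s['t'],2),'tcp',np.round(s['tcp_pos'],4),'F',np.round(s['wrist_force'],1),'gap',round(s['finger_gap'],4),'j',np.round(s['joints'],2),'\nrow',np.round(d,1),np.round(best,1))
E
python3 - <<'E'
from h import *
c=dict(np.load('top0.npz'))
w=ray(c,439/4.4+189.6,126/4.4+179.6,.0525); n=ray(c,415/4.4+189.6,292/4.4+179.6,.0525); d=w-n
yaw=np.arctan2(d[1],d[0]); print(w,n,np.linalg.norm(d),np.degrees(yaw))
J=R.from_euler('z',yaw).as_matrix(); o=(w+n)/2-J@[0,.055,0]; print('jig',o)
for p in ([.03,-.12,0],[.03-.11*np.cos(.32),-.12,0]): print(np.round(o+J@p,4))
go(.36,.25,.23,-9)
E
```

```text
[0.60647356 0.02780211 0.0525    ] [0.49832083 0.04396466 0.0525    ] 0.1093537393403966 -8.499489692222275
jig [ 0.54426816 -0.01851256  0.0525    ]
[ 0.5562 -0.1416  0.0525]
[ 0.4529 -0.1262  0.0525]
t 0.1 tcp [0.1935 0.4877 0.2305] F [-0.3  0.3 -0.7] gap 0.0853 j [ 1.12  0.05  1.4   0.    1.69 -0.07] 
row [-242.5 -159.6    0.7] [-0.1  0.1 77.4]
```

{"op": "drive_tool", "data": {"plan": [[[-60,-40,0,0,0,10.5,1],[-120,-80,0,0,0,21,1],[-180,-120,0,0,0,31.5,1],[-242,-160,0,0,0,42,1],[-242,-160,0,0,0,52,1]]]}}

```text
t: 0.72
tcp_pos: [0.3605, 0.2478, 0.2311]
eef_rot: [0.0, 0.602, 0.798, -0.0]
wrist_force: [0.9, 0.5, -0.1]
finger_gap: 0.0851
grasp_force: 0.0
```

```bash
python3 -c "
from h import *
go(.436,.2508,.2,-8.5)"
```

```text
t 0.72 tcp [0.3605 0.2478 0.2311] F [ 0.9  0.5 -0.1] gap 0.0851 j [ 0.52 -0.2   1.64 -0.    1.7   0.24] 
row [-17.8  73.4  31.1] [-0.   0.  24.4]
```

{"op": "drive_tool", "data": {"plan": [[[-10,40,20,0,0,10.5,1],[-17.8,73.4,31,0,0,20,1],[-17.8,73.4,31,0,0,24.4,1],[-17.8,73.4,31,0,0,24.4,1]]]}}

```text
t: 1.23
tcp_pos: [0.435, 0.2534, 0.1996]
eef_rot: [-0.0, 0.755, 0.656, -0.001]
wrist_force: [0.3, 0.6, 1.0]
finger_gap: 0.0853
grasp_force: 0.0
```

```bash
cat > w.py <<'E'
from h import *
import sys
t=sys.argv[1]; c=cam('wrist',t+'.png'); np.savez(t+'.npz',**{k:np.array(v) for k,v in c.items()})
s=env.get_state(); print(np.round(s['tcp_pos'],4),np.round(c['origin'],4),c['K'][0][0])
E
python3 w.py w1
```

```text
[0.4348 0.2536 0.2   ] [0.445  0.3196 0.3425] 300.79293461022513
```

View pics/w1.png

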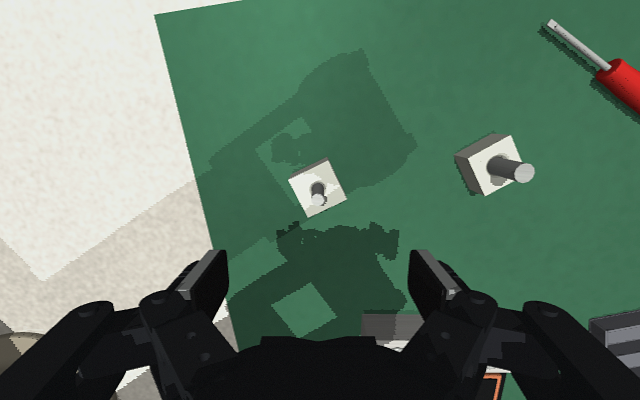

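The wrist view shows the thin pin's top at px (318,200) and the thick pin's top at (525,172).

```bash
cat > m2.py <<'E'
from h import *
import sys
c=dict(np.load(sys.argv[1]+'.npz')); P=pts(c)
for name,(u,v,r) in dict(narrow=(318,200,14),wide=(525,172,18)).items():
    m=np.zeros((400,640),bool); m[v-r:v+r,u-r:u+r]=1; z=P[...,2]
    m&=(z>.0735)&(z<.081); vv,uu=np.nonzero(m); (cu,cv),rad=cv2.minEnclosingCircle(np.stack([uu,vv],1).astype(np.float32))
    print(name,len(uu),(cu,cv),rad,'z',np.median(z[m]),'cloud',np.nanmean(P[m],0),'ray',ray(c,cu,cv,.077),'diam',2*rad*(c['origin'][2]-.077)/c['K'][0,0])
E
python3 m2.py w1; python3 -c "
from h import *
go(.436,.2508,.047,-8.5)"
```

```text
narrow 140 (317.0, 199.0) 6.708303928375244 z 0.07718739472008379 cloud [0.43447569 0.25182377 0.07710992] ray [0.43447679 0.251747   0.077     ] diam 0.011840582749570908
wide 355 (522.5, 172.5) 11.510964393615723 z 0.07720851673521273 cloud [0.61883153 0.25057438 0.07709335] ray [0.61892888 0.25042059 0.077     ] diam 0.020317583682136833
t 1.27 tcp [0.4348 0.2536 0.2   ] F [-0.9  0.4 -0.1] gap 0.0856 j [0.45 0.   1.51 0.   1.63 0.59] 
row [ -2.5   1.6 153. ] [-0.   0.   0.6]
```

{"op": "drive_tool", "data": {"plan": [[[-2,0.5,60,0,0,0.5,1],[-2,0.5,110,0,0,0.5,1],[-2,0.5,138,0,0,0.5,0.5],[-2,0.5,153,0,0,0.5,0.5],[-2,0.5,153,0,0,0.5,0.5]]]}}

```text
t: 1.9
tcp_pos: [0.4349, 0.2516, 0.0472]
eef_rot: [-0.0, 0.758, 0.653, -0.0]
wrist_force: [0.3, -0.3, 0.9]
finger_gap: 0.043
grasp_force: 0.0
```

```bash
python3 w.py w2; python3 -c "
from h import *
go(.435,.2515,.047,-8.5)"
```

```text
[0.4357 0.2519 0.0483] [0.4454 0.3177 0.1901] 300.79293461022513
t 1.95 tcp [0.4357 0.2519 0.0483] F [ 0.5 -0.7  0.8] gap 0.0426 j [0.45 0.14 1.69 0.   1.32 0.6 ] 
row [-0.5 -0.6  1.3] [ 0.1 -0.  -0. ]
```

View pics/w2.png

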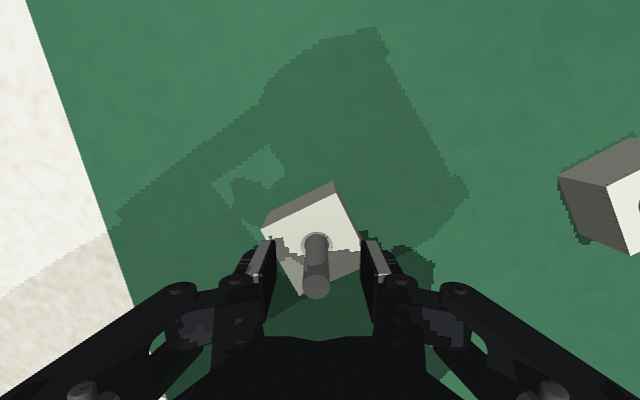

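The thin pin, at px (316,265), is centred between the pads. Next I close and lift.

{"op": "drive_tool", "data": {"plan": [[[0,0,0,0,0,0,0],[0,0,0,0,0,0,0],[0,0,0,0,0,0,0],[0,0,0,0,0,0,0],[0,0,0,0,0,0,0]]]}}

```text
t: 2.58
tcp_pos: [0.4357, 0.252, 0.0487]
eef_rot: [-0.0, 0.758, 0.653, 0.001]
wrist_force: [-3.4, 0.8, 6.3]
finger_gap: 0.0105
grasp_force: 58.5
```

{"op": "drive_tool", "data": {"plan": [[[0,0,-15,0,0,0,0],[0,0,-35,0,0,0,0],[0,0,-65,0,0,0,0],[0,0,-90,0,0,0,0],[0,0,-90,0,0,0,0]]]}}

```text
t: 3.2
tcp_pos: [0.4364, 0.2521, 0.1401]
eef_rot: [0.001, 0.758, 0.652, 0.003]
wrist_force: [0.4, -0.0, -1.1]
finger_gap: 0.0099
grasp_force: 58.5
```

```bash
python3 -c "
from h import *
go(.4983,.0440,.137,-8.5)"
```

```text
t 3.2 tcp [0.4364 0.2521 0.1401] F [ 0.4 -0.  -1.1] gap 0.0099 j [ 0.45  0.04  1.6  -0.    1.5   0.6 ] 
row [-196.6   92.1    2.9] [ 0.3 -0.2 -0. ]
```

{"op": "drive_tool", "data": {"plan": [[[-50,20,0,0,0,0,0],[-110,45,0,0,0,0,0],[-170,70,0,0,0,0,0],[-225,90,0,0,0,0,0],[-246,92,0,0,0,0,0]]]}}

```text
t: 3.82
tcp_pos: [0.4893, -0.0085, 0.136]
eef_rot: [-0.0, 0.759, 0.651, -0.001]
wrist_force: [0.4, -0.2, -0.7]
finger_gap: 0.0102
grasp_force: 58.6
```

{"op": "drive_tool", "data": {"plan": [[[0,0,0,0,0,0,0],[0,0,0,0,0,0,0]]]}}

```text
t: 4.08
tcp_pos: [0.4893, -0.0047, 0.1366]
eef_rot: [-0.001, 0.758, 0.653, -0.0]
wrist_force: [-0.3, -0.1, -0.2]
finger_gap: 0.0102
grasp_force: 58.6
```

```bash
python3 w.py w3
```

```text
[ 0.4894 -0.0044  0.1368] [0.4998 0.0613 0.2795] 300.79293461022513
```

View pics/w3.png

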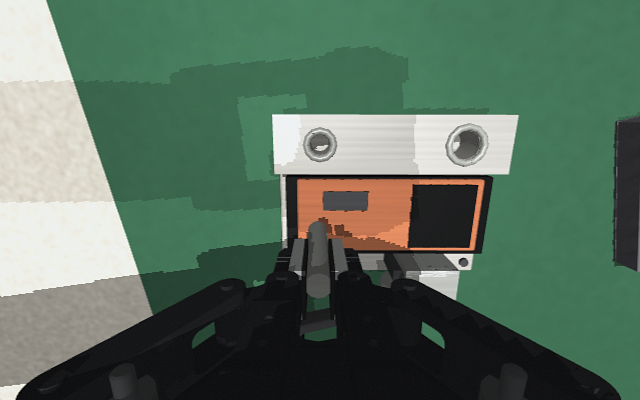

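The wrist view shows the narrow bore at px (320,145) and the wide bore at (467,145). The held pin runs from its top at (317,290) to its foot at (318,228).

```bash
cat > m3.py <<'E'
from h import *
from scipy.optimize import least_squares
import sys
def bores(c,spots):
    P=pts(c); g=cv2.cvtColor(c['frame'],cv2.COLOR_RGB2GRAY); out=[]
    for u,v,r in spots:
        cs=cv2.HoughCircles(cv2.resize(g[v-r:v+r,u-r:u+r],None,fx=4,fy=4,interpolation=cv2.INTER_CUBIC),cv2.HOUGH_GRADIENT,1.5,400,param1=120,param2=15,minRadius=int(4*r*.45),maxRadius=int(4*r*.95))
        x,y,rr=cs[0][0]/4; p=ray(c,u-r+x-.375,v-r+y-.375,.0525)
        # lip from the cloud
        Q=P[v-r:v+r,u-r:u+r].reshape(-1,3); Q=Q[(Q[:,2]>.0513)&(Q[:,2]<.056)]
        q=cv2.minEnclosingCircle((Q[:,:2]*1000).astype(np.float32)) if len(Q)>5 else None
        print('bore',np.round(p,4),'px',u-r+x,v-r+y,rr,'diam',2*rr*(c['origin'][2]-.0525)/c['K'][0,0],'cloud',len(Q),q); out.append(p)
    return out
def pin(c,rad,win,zlo=.085):
    u0,u1,v0,v1=win; P=pts(c)[v0:v1,u0:u1]; f=c['frame'][v0:v1,u0:u1].astype(int)
    m=(P[...,2]>zlo)&(f.sum(-1)>180)&(f.max(-1)-f.min(-1)<30); Q=P[m]
    zb=np.percentile(Q[:,2],1)
    fun=lambda a:np.hypot(Q[:,0]-a[0]-a[2]*(Q[:,2]-zb),Q[:,1]-a[1]-a[3]*(Q[:,2]-zb))-rad
    s=least_squares(fun,[*np.median(Q[:,:2],0)-[0,rad],0,0],loss='soft_l1',f_scale=.001)
    print('pin',len(Q),'zrange',zb,Q[:,2].max(),'foot',np.round(s.x[:2],4),'slope',np.round(s.x[2:],3),'resid',np.median(np.abs(s.fun)))
if __name__=='__main__':
    c=dict(np.load('w3.npz')); b=bores(c,[(320,145,24),(467,145,28)]); d=b[1]-b[0]; print(np.linalg.norm(d),np.degrees(np.arctan2(d[1],d[0])))
    pin(c,.006,(304,334,218,280))
    f=c['frame']
    for v in (234,250,262): print(v,f[v,298:340].sum(-1).tolist())
    print(f[215:240,318].tolist())
E
python3 m3.py
```

```text
bore [0.4982 0.045  0.0525] px 319.4375 144.4375 14.6875 diam 0.02217285981476419 cloud 612 ((498.230712890625, 42.83846664428711), 23.8956241607666)
bore [0.6051 0.027  0.0525] px 465.0625 147.1875 19.475 diam 0.029400269164310287 cloud 831 ((607.5120239257812, 27.508007049560547), 27.91871452331543)
0.10836978656203111 -9.565098259848009
pin 1099 zrange 0.0976236595776484 0.166464496143743 foot [ 0.4889 -0.0054] slope [ 0.014 -0.007] resid 0.00019096248642490495
234 [363, 452, 466, 466, 466, 467, 468, 480, 358, 237, 196, 185, 187, 182, 240, 260, 260, 260, 258, 257, 255, 252, 248, 239, 236, 227, 216, 200, 259, 284, 272, 276, 278, 215, 174, 342, 473, 365, 217, 188, 188, 187]
250 [267, 269, 266, 269, 274, 177, 72, 51, 59, 30, 131, 185, 191, 187, 187, 241, 263, 261, 261, 254, 256, 252, 250, 245, 240, 237, 231, 217, 213, 178, 91, 44, 56, 57, 84, 235, 275, 266, 268, 269, 267, 267]
262 [270, 266, 269, 239, 124, 54, 65, 49, 26, 130, 183, 191, 183, 244, 264, 263, 260, 263, 258, 256, 258, 253, 249, 245, 243, 236, 233, 200, 185, 190, 141, 62, 46, 61, 55, 43, 233, 274, 269, 264, 269, 268]
[[200, 121, 84], [198, 120, 83], [198, 119, 84], [133, 80, 55], [136, 81, 55], [137, 81, 56], [84, 73, 66], [82, 87, 84], [86, 88, 85], [87, 88, 85], [86, 88, 85], [85, 88, 84], [85, 86, 84], [85, 86, 84], [84, 86, 83], [84, 86, 84], [85, 87, 85], [85, 87, 84], [83, 86, 83], [85, 86, 84], [84, 86, 83], [85, 87, 84], [85, 87, 84], [85, 87, 84], [85, 87, 84]]
```

```bash
cat > m4.py <<'E'
from h import *
import sys
def rings(tag,spots,save=None):
    c=dict(np.load(tag+'.npz')); g=cv2.cvtColor(c['frame'],cv2.COLOR_RGB2GRAY); P=pts(c); out=[]
    for u,v,r in spots:
        w=g[v-r:v+r,u-r:u+r]; bg=np.percentile(w,60)
        m=(w<.8*bg).astype(np.uint8); m=cv2.morphologyEx(m,cv2.MORPH_CLOSE,np.ones((3,3)))
        cs,_=cv2.findContours(m,cv2.RETR_EXTERNAL,cv2.CHAIN_APPROX_NONE)
        k=max(cs,key=cv2.contourArea); h=cv2.convexHull(k); e=cv2.fitEllipse(h)
        p=ray(c,u-r+e[0][0],v-r+e[0][1],.050)
        Q=P[v-r:v+r,u-r:u+r].reshape(-1,3); L=Q[np.isfinite(Q[:,2])]
        print('bg',bg,'ell',np.round(e[0],2),np.round(e[1],2),'pt',np.round(p,4),'axes mm',np.round(np.array(e[1])*(c['origin'][2]-.05)/c['K'][0,0]*1000,1),'z pct',np.round(np.percentile(L[:,2],[10,30,50,70,90,99]),4)); out.append(p)
    return out
if __name__=='__main__':
    b=rings('w3',[(320,145,24),(467,145,28)]); d=b[1]-b[0]; print(np.linalg.norm(d),np.degrees(np.arctan2(d[1],d[0])))
    c=dict(np.load('w3.npz'))
    cv2.imwrite('pics/w3crop.png',cv2.resize(c['frame'][110:180,290:500,::-1],None,fx=3.8,fy=3.8,interpolation=cv2.INTER_NEAREST))
E
python3 m4.py
```

```text
bg 215.0 ell [23.58 23.35] [33.58 34.9 ] pt [0.4986 0.0446 0.05  ] axes mm [25.6 26.6] z pct [0.0224 0.0499 0.0505 0.0512 0.0526 0.0537]
bg 223.0 ell [27.37 27.55] [40.22 45.2 ] pt [0.6075 0.0281 0.05  ] axes mm [30.7 34.5] z pct [0.0343 0.0498 0.0504 0.0511 0.0526 0.0537]
0.11020301692452629 -8.579313594489388
```

View pics/w3crop.png

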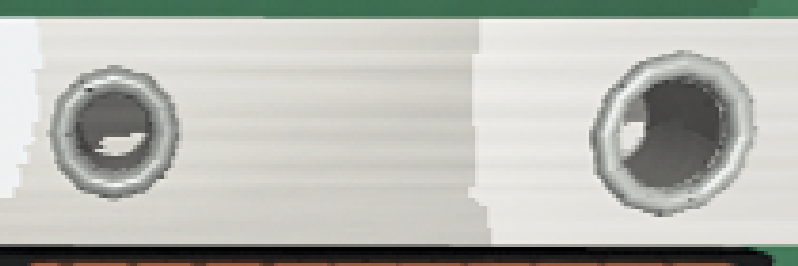

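The crop shows both lips cleanly, narrow centre at (115,131) and wide at (672,133). They measure 110.2 mm apart, against 110 expected.

{"op": "drive_tool", "data": {"plan": [[[30,1.5,0,0,0,0,0],[50.9,2.3,0,0,0,0,0],[50.9,2.3,20,0,0,0,0],[50.9,2.3,36,0,0,0,0],[50.9,2.3,36,0,0,0,0]]]}}

```text
t: 4.75
tcp_pos: [0.4984, 0.045, 0.0996]
eef_rot: [-0.001, 0.758, 0.653, -0.001]
wrist_force: [0.1, -0.7, -0.5]
finger_gap: 0.01
grasp_force: 58.6
```

```bash
python3 w.py w4; python3 -c "
from m3 import *
c=dict(np.load('w4.npz')); pin(c,.006,(304,334,218,280),.06)
go(.4986,.0446,.0553,-8.5)"
```

```text
[0.4991 0.0448 0.1008] [0.5092 0.1111 0.2425] 300.79293461022513
pin 1130 zrange 0.06094076247951826 0.12980260043006733 foot [0.4979 0.0442] slope [ 0.016 -0.005] resid 0.00018359834331959637
t 4.8 tcp [0.4991 0.0448 0.1008] F [-0.2  0.2 -0.3] gap 0.0101 j [0.02 0.07 1.65 0.   1.43 0.16] 
row [-0.3 -0.4 45.5] [-0.1  0.  -0. ]
```

{"op": "drive_tool", "data": {"plan": [[[0.5,0.5,4,0,0,0,0],[0.5,0.5,9,0,0,0,0],[0.5,0.5,14,0,0,0,0],[0.5,0.5,18,0,0,0,0],[0.5,0.5,18,0,0,0,0]]]}}

```text
t: 5.42
tcp_pos: [0.4998, 0.045, 0.0829]
eef_rot: [-0.0, 0.758, 0.652, -0.0]
wrist_force: [-0.4, -0.1, -0.2]
finger_gap: 0.0099
grasp_force: 58.6
```

{"op": "drive_tool", "data": {"plan": [[[0,0,8,0,0,0,0],[0,0,15,0,0,0,0],[0,0,21,0,0,0,0],[0,0,25,0,0,0,0],[0,0,25.5,0,0,0,0]]]}}

```text
t: 6.05
tcp_pos: [0.5, 0.045, 0.0577]
eef_rot: [-0.0, 0.758, 0.652, -0.0]
wrist_force: [-1.5, 0.1, 2.0]
finger_gap: 0.0099
grasp_force: 59.0
```

{"op": "drive_tool", "data": {"plan": [[[0,0,0,0,0,0,0.6],[0,0,0,0,0,0,0.6],[0,0,0,0,0,0,0.6],[0,0,0,0,0,0,0.6]]]}}

```text
t: 6.55
tcp_pos: [0.5001, 0.045, 0.0578]
eef_rot: [0.0, 0.758, 0.652, 0.0]
wrist_force: [-0.2, -0.2, -0.1]
finger_gap: 0.0514
grasp_force: 0.0
```

```bash
python3 w.py w5; python3 -c "
from m3 import *
c=dict(np.load('w5.npz')); pin(c,.006,(304,334,218,320),.056)
go(.4986,.0446,.2,-8.5)"
```

```text
[0.5001 0.0451 0.0578] [0.5105 0.1111 0.2008] 300.79293461022513
pin 1147 zrange 0.056799312300474684 0.0881276466185409 foot [0.4995 0.0441] slope [-0.045  0.011] resid 0.000416303363557074
t 6.6 tcp [0.5001 0.0451 0.0578] F [-0.8 -0.1 -0.4] gap 0.0511 j [0.02 0.12 1.68 0.   1.34 0.17] 
row [  -0.7   -1.4 -142.2] [ 0. -0. -0.]
```

{"op": "drive_tool", "data": {"plan": [[[0,0,-40,0,0,0,0.7],[0,0,-90,0,0,0,1],[50,20,-120,0,0,0,1],[100,40,-140,0,0,0,1],[150,60,-140,0,0,0,1]]]}}

```text
t: 7.22
tcp_pos: [0.5833, 0.1861, 0.2006]
eef_rot: [0.001, 0.758, 0.652, 0.002]
wrist_force: [-0.1, -0.3, -0.0]
finger_gap: 0.0857
grasp_force: 0.0
```

{"op": "drive_tool", "data": {"plan": [[[60,26,0,0,0,0,1],[71,28,0,0,0,0,1],[71,28,0,0,0,0,1],[71,28,0,0,0,0,1]]]}}

```text
t: 7.72
tcp_pos: [0.6198, 0.2497, 0.1981]
eef_rot: [0.0, 0.758, 0.652, 0.0]
wrist_force: [0.2, -0.3, -0.4]
finger_gap: 0.0856
grasp_force: 0.0
```

```bash
python3 w.py w6; python3 - <<'E'
from h import *
c=dict(np.load('w6.npz')); P=pts(c); z=P[...,2]
m=(z>.0735)&(z<.081)&(np.hypot(P[...,0]-.62,P[...,1]-.25)<.02); vv,uu=np.nonzero(m)
(cu,cv),r=cv2.minEnclosingCircle(np.stack([uu,vv],1).astype(np.float32)); print(cu,cv,r,ray(c,cu,cv,.077),np.median(P[m],0))
p=ray(c,cu,cv,.077); go(p[0],p[1],.047,-8.5)
E
```

```text
[0.6198 0.2495 0.1984] [0.6302 0.3157 0.3411] 300.79293461022513
317.0 196.6666717529297 9.803722381591797 [0.61991251 0.25062873 0.077     ] [0.61985504 0.25066068 0.07735595]
t 7.78 tcp [0.6198 0.2495 0.1984] F [ 1.2 -0.2  0.2] gap 0.0855 j [ 0.33  0.47  0.97 -0.    1.7   0.48] 
row [  1.1  -0.2 151.4] [ 0.  -0.  -0.1]
```

{"op": "drive_tool", "data": {"plan": [[[0.5,0,60,0,0,0,1],[0.5,0,110,0,0,0,0.8],[0.5,0,138,0,0,0,0.6],[0.5,0,151,0,0,0,0.6],[0.5,0,151,0,0,0,0.6]]]}}

```text
t: 8.4
tcp_pos: [0.62, 0.2505, 0.0472]
eef_rot: [-0.0, 0.758, 0.652, -0.0]
wrist_force: [1.2, 0.9, 0.0]
finger_gap: 0.051
grasp_force: 0.0
```

{"op": "drive_tool", "data": {"plan": [[[0,0,0,0,0,0,0],[0,0,0,0,0,0,0],[0,0,0,0,0,0,0],[0,0,0,0,0,0,0],[0,0,0,0,0,0,0]]]}}

```text
t: 9.02
tcp_pos: [0.6209, 0.2514, 0.0488]
eef_rot: [0.001, 0.758, 0.652, 0.001]
wrist_force: [-0.6, -0.7, 7.2]
finger_gap: 0.0161
grasp_force: 58.7
```

{"op": "drive_tool", "data": {"plan": [[[0,0,-15,0,0,0,0],[0,0,-35,0,0,0,0],[0,0,-65,0,0,0,0],[0,0,-90,0,0,0,0],[0,0,-90,0,0,0,0]]]}}

```text
t: 9.65
tcp_pos: [0.6213, 0.2515, 0.1408]
eef_rot: [0.001, 0.758, 0.652, 0.003]
wrist_force: [1.3, 0.5, -1.4]
finger_gap: 0.0163
grasp_force: 58.5
```

```bash
python3 -c "
from h import *
go(.5995,-.022,.137,-8.5)"
```

```text
t 9.65 tcp [0.6213 0.2515 0.1408] F [ 1.3  0.5 -1.4] gap 0.0163 j [0.33 0.5  1.05 0.   1.59 0.48] 
row [-273.7   19.1    3.1] [ 0.3 -0.2 -0. ]
```

{"op": "drive_tool", "data": {"plan": [[[-55,4,0,0,0,0,0],[-115,8,0,0,0,0,0],[-175,12,0,0,0,0,0],[-230,16,0,0,0,0,0],[-273,19,0,0,0,0,0]]]}}

```text
t: 10.28
tcp_pos: [0.5972, -0.024, 0.1357]
eef_rot: [-0.001, 0.758, 0.652, -0.001]
wrist_force: [0.7, 0.4, -1.1]
finger_gap: 0.0163
grasp_force: 58.6
```

{"op": "drive_tool", "data": {"plan": [[[0,0,0,0,0,0,0],[0,0,0,0,0,0,0]]]}}

```text
t: 10.52
tcp_pos: [0.5979, -0.0212, 0.1361]
eef_rot: [-0.001, 0.758, 0.652, -0.0]
wrist_force: [-0.2, 0.2, -1.2]
finger_gap: 0.016
grasp_force: 58.6
```

```bash
python3 w.py w7; python3 - <<'E'
from h import *
import m3,m4
c=dict(np.load('w7.npz'));K=c['K']
q=R.from_quat(c['rotation'],scalar_first=True).inv().apply(np.array([.6073,.0281,.05])-c['origin']); u,v=K[0,0]*q[0]/q[2]+K[0,2],K[1,1]*q[1]/q[2]+K[1,2]; print('pred px',u,v)
m4.rings('w7',[(int(u),int(v),27)]); m3.pin(c,.009,(298,340,212,280))
E
```

```text
[ 0.598  -0.0207  0.1362] [0.6085 0.0447 0.279 ] 300.79293461022513
pred px 319.7459079903531 144.24502876340847
bg 217.0 ell [27.88 27.21] [42.01 42.9 ] pt [0.6074 0.0281 0.05  ] axes mm [32.  32.7] z pct [0.0165 0.0496 0.0503 0.0511 0.0526 0.0536]
pin 1797 zrange 0.09745257580389588 0.1660287875146378 foot [ 0.5975 -0.0224] slope [ 0.01  -0.013] resid 0.0002754185516891123
```

View pics/w7.png

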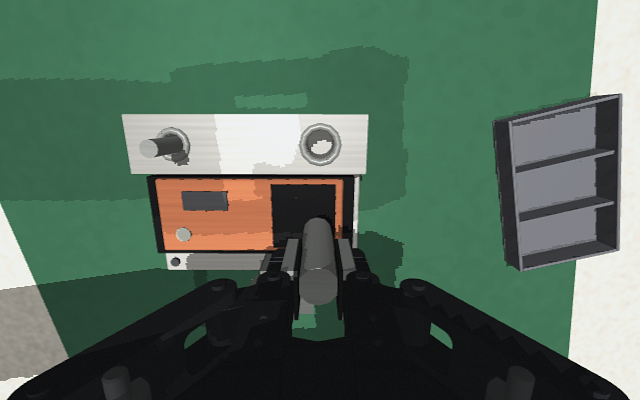

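The thin pin stands in its bore (px 150–185,147), and the wide bore is free at (320,144). The thick pin is held with its foot at (318,225).

{"op": "drive_tool", "data": {"plan": [[[30,1.5,0,0,0,0,0],[51.8,2.7,0,0,0,0,0],[51.8,2.7,20,0,0,0,0],[51.8,2.7,36,0,0,0,0],[51.8,2.7,36,0,0,0,0]]]}}

```text
t: 11.2
tcp_pos: [0.6071, 0.0285, 0.0978]
eef_rot: [-0.002, 0.758, 0.652, -0.002]
wrist_force: [0.3, 0.2, -0.4]
finger_gap: 0.0164
grasp_force: 58.7
```

```bash
python3 w.py w8; python3 -c "
from m3 import *
c=dict(np.load('w8.npz')); pin(c,.009,(298,340,212,280),.06)
go(.6074,.0281,.0553,-8.5)"
```

```text
[0.6079 0.0284 0.0994] [0.6183 0.0945 0.2407] 300.79293461022513
pin 1841 zrange 0.06159427656932685 0.12761930634075502 foot [0.6066 0.0273] slope [ 0.014 -0.013] resid 0.0002581058048358644
t 11.25 tcp [0.6079 0.0284 0.0994] F [ 0.3 -0.3 -0.9] gap 0.0162 j [-0.01  0.36  1.31 -0.    1.47  0.14] 
row [-0.4 -0.3 44.1] [-0.1  0.  -0.1]
```

{"op": "drive_tool", "data": {"plan": [[[0.6,0.6,4,0,0,0,0],[0.6,0.6,9,0,0,0,0],[0.6,0.6,14,0,0,0,0],[0.6,0.6,18,0,0,0,0],[0.6,0.6,18,0,0,0,0]]]}}

```text
t: 11.88
tcp_pos: [0.6091, 0.0296, 0.0823]
eef_rot: [-0.0, 0.758, 0.652, -0.0]
wrist_force: [0.2, -0.1, -1.2]
finger_gap: 0.0164
grasp_force: 58.7
```

{"op": "drive_tool", "data": {"plan": [[[0,0,8,0,0,0,0],[0,0,15,0,0,0,0],[0,0,21,0,0,0,0],[0,0,25,0,0,0,0],[0,0,26,0,0,0,0]]]}}

```text
t: 12.5
tcp_pos: [0.6091, 0.0295, 0.0578]
eef_rot: [-0.0, 0.758, 0.652, -0.0]
wrist_force: [-9.5, -0.6, 10.9]
finger_gap: 0.0161
grasp_force: 60.1
```

{"op": "drive_tool", "data": {"plan": [[[0,0,0,0,0,0,0.6],[0,0,0,0,0,0,0.6],[0,0,0,0,0,0,0.6],[0,0,0,0,0,0,0.6]]]}}

```text
t: 13.0
tcp_pos: [0.6094, 0.0296, 0.0567]
eef_rot: [0.0, 0.758, 0.652, 0.0]
wrist_force: [-0.1, 0.5, 0.7]
finger_gap: 0.051
grasp_force: 0.0
```

{"op": "drive_tool", "data": {"plan": [[[0,0,-40,0,0,0,0.7],[0,0,-90,0,0,0,1],[0,0,-130,0,0,0,1],[0,0,-140,0,0,0,1],[0,0,-140,0,0,0,1]]]}}

```text
t: 13.62
tcp_pos: [0.6093, 0.0295, 0.1965]
eef_rot: [0.0, 0.758, 0.652, 0.0]
wrist_force: [0.0, -0.2, -0.3]
finger_gap: 0.0856
grasp_force: 0.0
```

```bash
python3 w.py w9; python3 - <<'E'
from h import *
c=dict(np.load('w9.npz')); P=pts(c); z=P[...,2]
for b in ([.4986,.0446],[.6074,.0281]):
    m=(z>.075)&(z<.1)&(np.hypot(P[...,0]-b[0],P[...,1]-b[1])<.02); 
    t=m&(np.abs(z-np.percentile(z[m],90))<.003); print('top',np.round(np.mean(P[t],0),4),np.percentile(z[m],[50,90,98]),m.sum())
c=dict(np.load('top0.npz')) 
# handle line and lever from the top and scene clouds
for n in('top','scene'):
    c=cam(n); P=pts(c); hsv=cv2.cvtColor(c['frame'],cv2.COLOR_RGB2HSV); o=np.array([.5445,-.0185]); a=np.radians(-8.55); J=np.array([[np.cos(a),-np.sin(a)],[np.sin(a),np.cos(a)]])
    q=(P[...,:2]-o)@J; m=(q[...,1]<-.085)&(q[...,1]>-.165)&(q[...,0]>-.15)&(q[...,0]<.0)&(P[...,2]>.025)&(P[...,2]<.12)
    h=m&(q[...,1]<-.095)
    print(n,m.sum(),h.sum(),'handle jig xy',np.round(np.median(q[h],0),4),'z med/95',np.percentile(P[...,2][h],[50,95]),'y range',np.percentile(q[...,1][h],[1,99]),'x',np.percentile(q[...,0][h],[5,95]))
go(.453,-.126,.2,-8.5)
E
```

```text
[0.6088 0.0295 0.195 ] [0.6197 0.0955 0.3393] 300.79293461022513
top [0.4999 0.0446 0.0862] [0.08571937 0.08703314 0.08753133] 214
top [0.6082 0.0284 0.0863] [0.08610865 0.08721204 0.08773274] 368
top 120 102 handle jig xy [-0.073  -0.1235] z med/95 [0.08821793 0.09185851] y range [-0.15025646 -0.0953884 ] x [-0.07889764 -0.06674794]
scene 132 114 handle jig xy [-0.0707 -0.1232] z med/95 [0.08790102 0.09167556] y range [-0.15152702 -0.09572864] x [-0.07801269 -0.06659131]
t 13.78 tcp [0.6085 0.0295 0.1944] F [-0.5  0.7 -0.1] gap 0.0849 j [-0.01  0.31  1.19  0.    1.65  0.14] 
row [-176.9 -130.7   -5.1] [-0.2  0.  -0. ]
```

{"op": "drive_tool", "data": {"plan": [[[-45,-33,0,0,0,0,1],[-90,-66,0,0,0,0,1],[-135,-100,0,0,0,0,1],[-177,-129,0,0,0,0,1],[-177,-129,0,0,0,0,1]]]}}

```text
t: 14.4
tcp_pos: [0.4534, -0.1281, 0.1957]
eef_rot: [-0.001, 0.759, 0.651, -0.001]
wrist_force: [1.1, 0.4, 0.6]
finger_gap: 0.0852
grasp_force: 0.0
```

{"op": "drive_tool", "data": {"plan": [[[0,0,0,0,0,0,1],[0,0,0,0,0,0,1]]]}}

```text
t: 14.65
tcp_pos: [0.4558, -0.1255, 0.1962]
eef_rot: [-0.001, 0.757, 0.653, -0.0]
wrist_force: [0.2, -1.2, 0.4]
finger_gap: 0.0849
grasp_force: 0.0
```

```bash
python3 w.py w10;  python3 - <<'E'
from h import *
c=dict(np.load('w10.npz')); P=pts(c); a=np.radians(-8.55); J=np.array([[np.cos(a),-np.sin(a)],[np.sin(a),np.cos(a)]])
q=(P[...,:2]-[.5445,-.0185])@J; h=(q[...,1]<-.095)&(q[...,1]>-.16)&(abs(q[...,0]+.073)<.03)&(P[...,2]>.06)&(P[...,2]<.1)
print(h.sum(),np.median(q[h],0),np.percentile(P[...,2][h],[50,95]),np.percentile(q[...,0][h],[2,98]),np.percentile(q[...,1][h],[1,99]))
go(.4545,-.1264,.065,-8.55)
E
```

```text
[ 0.4559 -0.1255  0.1963] [ 0.4663 -0.0596  0.3391] 300.79293461022513
947 [-0.07365838 -0.12140352] [0.08800625 0.08968723] [-0.08056644 -0.06750057] [-0.15046057 -0.09545248]
t 14.7 tcp [ 0.4559 -0.1255  0.1963] F [ 0.1 -0.3 -0.4] gap 0.0855 j [-0.35 -0.08  1.6   0.    1.62 -0.2 ] 
row [ -1.1  -1.1 131.3] [-0.  -0.   0.1]
```

View pics/w10.png

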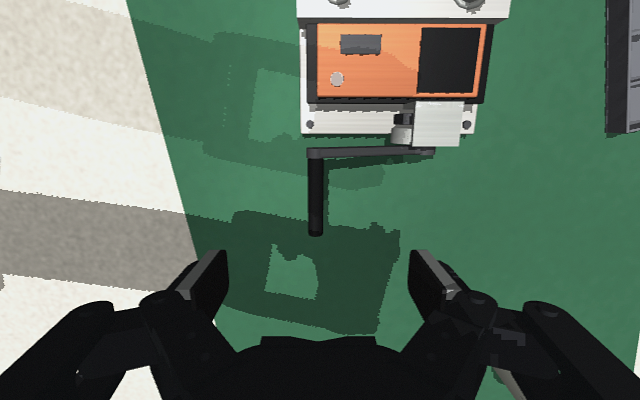

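The handle shows as a vertical black bar at px (316,160–235), centred between the pads and where predicted.

{"op": "drive_tool", "data": {"plan": [[[-1,-1.5,55,0,0,0,1],[-1,-1.5,100,0,0,0,0.8],[-1,-1.5,122,0,0,0,0.6],[-1,-1.5,131,0,0,0,0.5],[-1,-1.5,131,0,0,0,0.5]]]}}

```text
t: 15.32
tcp_pos: [0.454, -0.1268, 0.0658]
eef_rot: [-0.0, 0.758, 0.653, -0.0]
wrist_force: [-0.1, 0.6, 0.3]
finger_gap: 0.0428
grasp_force: 0.0
```

{"op": "drive_tool", "data": {"plan": [[[0,0,0,0,0,0,0],[0,0,0,0,0,0,0],[0,0,0,0,0,0,0],[0,0,0,0,0,0,0],[0,0,0,0,0,0,0]]]}}

```text
t: 15.95
tcp_pos: [0.453, -0.1271, 0.0663]
eef_rot: [-0.001, 0.758, 0.652, -0.001]
wrist_force: [-6.3, 1.7, 3.7]
finger_gap: 0.0123
grasp_force: 58.4
```

```bash
cat > lev.py <<'E'
from h import *
a=np.radians(-8.55); J=np.array([[np.cos(a),-np.sin(a)],[np.sin(a),np.cos(a)]])
s=env.get_state(); q=J.T@(s['tcp_pos'][:2]-[.5445,-.0185]); hx,hz=q[0]-.03,s['tcp_pos'][2]+.0187-.045
th=np.arctan2(hz,-hx); r=np.hypot(hx,hz)
print('t',s['t'],'theta',th,'r',r,'jig y',q[1],'F',np.round(s['wrist_force'],1),'gap',s['finger_gap'],s['grasp_force'])
for k in np.arange(th+.12,1.72,.12): print(round(k,2),'ty',round((-.11*np.cos(k)+r*np.cos(th))*1000,1),'tz',round(-(.11*np.sin(k)-r*np.sin(th))*1000,1))
k=np.pi/2;print('up ty',(-.11*np.cos(k)+r*np.cos(th))*1000,'tz',-(.11-r*np.sin(th))*1000)
E
python3 lev.py
```

```text
t 15.95 theta 0.3663291419083594 r 0.1118109227963927 jig y -0.12095473883199977 F [-6.3  1.7  3.7] gap 0.012257866879944323 58.42627286911011
0.49 ty 7.1 tz -11.4
0.61 ty 14.0 tz -22.6
0.73 ty 22.2 tz -33.0
0.85 ty 31.5 tz -42.3
0.97 ty 41.9 tz -50.5
1.09 ty 53.2 tz -57.3
1.21 ty 65.2 tz -62.7
1.33 ty 77.8 tz -66.7
1.45 ty 90.7 tz -69.1
1.57 ty 103.9 tz -69.9
1.69 ty 117.1 tz -69.2
up ty 104.39210034330075 tz -69.95038274221446
```

{"op": "drive_tool", "data": {"plan": [[[0,7,-11,0,0,0,0],[0,14,-22.5,0,0,0,0],[0,22,-33,0,0,0,0],[0,31.5,-42,0,0,0,0],[0,42,-50.5,0,0,0,0]]]}}

```text
t: 16.58
tcp_pos: [0.4891, -0.133, 0.1195]
eef_rot: [-0.006, 0.758, 0.652, -0.006]
wrist_force: [-46.1, 8.0, 44.5]
finger_gap: 0.0115
grasp_force: 59.5
```

```bash
python3 lev.py
```

```text
t 16.575 theta 0.942249726316413 r 0.1152086010304155 jig y -0.1214495646992007 F [-46.1   8.   44.5] gap 0.01153181020504214 59.46116387844086
1.06 ty 14.2 tz -2.9
1.18 ty 26.1 tz -8.6
1.3 ty 38.6 tz -12.9
1.42 ty 51.5 tz -15.6
1.54 ty 64.6 tz -16.8
1.66 ty 77.8 tz -16.4
up ty 67.73917226689777 tz -16.80973070121
```

{"op": "drive_tool", "data": {"plan": [[[0,1,-7,0,0,0,0],[0,8,-12,0,0,0,0],[0,19,-17,0,0,0,0],[0,19,-17,0,0,0,0]]]}}

```text
t: 17.08
tcp_pos: [0.5138, -0.1364, 0.1368]
eef_rot: [0.0, 0.758, 0.652, -0.0]
wrist_force: [-13.9, 2.3, 17.2]
finger_gap: 0.0112
grasp_force: 59.3
```

```bash
python3 lev.py; python3 w.py w11; python3 - <<'E'
from h import *
c=cam('scene'); cv2.imwrite('pics/s11.png',cv2.resize(c['frame'][100:260,250:420,::-1],None,fx=3.5,fy=3.5))
E
```

```text
t 17.075 theta 1.2009525409941806 r 0.11856097355411405 jig y -0.12119148650841682 F [-13.9   2.3  17.2] gap 0.0112445944225668 59.27451252937317
1.32 ty 15.7 tz 4.0
1.44 ty 28.6 tz 1.5
1.56 ty 41.8 tz 0.5
1.68 ty 54.9 tz 1.2
up ty 42.85620959433514 tz 0.5443338634131267
[ 0.5137 -0.1364  0.1369] [ 0.5243 -0.0703  0.2797] 300.79293461022513
```

View pics/s11.png

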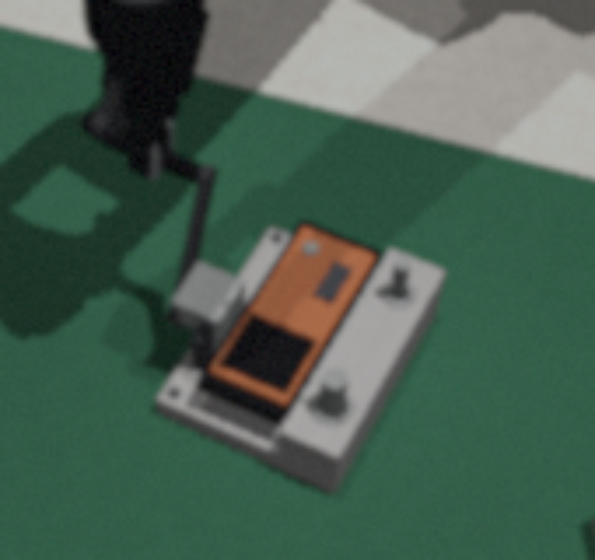

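I'm out of picture views, so I'll measure the lever from the clouds.

```bash
cat > arm.py <<'E'
from h import *
a=np.radians(-8.55); J=np.array([[np.cos(a),-np.sin(a)],[np.sin(a),np.cos(a)]])
def arm(n):
    c=cam(n); P=pts(c); q=(P[...,:2]-[.5445,-.0185])@J; x,y,z=q[...,0],q[...,1],P[...,2]
    dark=c['frame'].max(-1)<110
    m=dark&(y>-.088)&(y<-.062)&(x>-.12)&(x<.08)&(z>.074)&(z<.175)
    p=m&(x<.05)
    if m.sum()>8:
        X,Z=x[m]-.03,z[m]-.045; th=np.arctan2(Z,-X); r=np.hypot(X,Z)
        print(n,'arm n',m.sum(),'theta med',np.median(th),np.percentile(th,[10,90]),'r max',np.percentile(r,98),'y',np.percentile(y[m],[5,50,95]))
        for lo in np.arange(.03,.13,.02):
            k=(r>lo)&(r<lo+.02)
            if k.sum()>2: print('  r',round(lo,2),k.sum(),'x',np.round(np.median(X[k]),4),'z',np.round(np.median(Z[k]),4),'th',np.round(np.median(th[k]),3))
    hsv=cv2.cvtColor(c['frame'],cv2.COLOR_RGB2HSV); o=(hsv[...,1]>120)&(hsv[...,0]<20)&(abs(x)<.08)&(abs(y)<.05)&(z>.035)&(z<.075)
    print(n,'frame top z',np.median(z[o]),o.sum())
    h=dark&(y<-.137)&(y>-.156)&(x>-.1)&(x<.08)&(z>.07)&(z<.2)
    if h.sum()>5: print(' handle end n',h.sum(),'x',np.percentile(x[h]-.03,[5,50,95]),'z',np.percentile(z[h]-.045,[5,50,95]))
for n in ('wrist','scene','top'): arm(n)
E
python3 arm.py; python3 - <<'E'
from h import *
c=dict(np.load('top0.npz'));P=pts(c);hsv=cv2.cvtColor(c['frame'],cv2.COLOR_RGB2HSV);o=(hsv[...,1]>120)&(hsv[...,0]<20)&(P[...,2]>.035)&(P[...,2]<.075)&(P[...,0]<.7)&(P[...,0]>.4);print('top0 frame z',np.median(P[...,2][o]))
E
```

```text
wrist arm n 2122 theta med 1.2138576513100947 [1.14015282 1.28464555] r max 0.1186682084301739 y [-0.08634908 -0.07700571 -0.0736274 ]
  r 0.03 161 x -0.0106 z 0.0377 th 1.335
  r 0.05 185 x -0.0178 z 0.0569 th 1.289
  r 0.07 261 x -0.0259 z 0.0756 th 1.261
  r 0.09 392 x -0.0338 z 0.0946 th 1.243
  r 0.11 1119 x -0.0431 z 0.1081 th 1.195
wrist frame top z 0.05897093727911164 10934
 handle end n 637 x [-0.04833181 -0.04274929 -0.03680742] z [0.10449954 0.10758683 0.1090591 ]
scene arm n 183 theta med 1.2464828533481627 [1.14542753 1.37702203] r max 0.11850569014556267 y [-0.08406654 -0.0760247  -0.07304689]
  r 0.03 39 x -0.0081 z 0.039 th 1.364
  r 0.05 36 x -0.0187 z 0.0564 th 1.284
  r 0.07 35 x -0.026 z 0.0757 th 1.257
  r 0.09 39 x -0.0335 z 0.0944 th 1.232
  r 0.11 34 x -0.0406 z 0.1085 th 1.218
scene frame top z 0.05970710557092462 858
top frame top z 0.05885938485019415 740
top0 frame z 0.050474880458497795
```

{"op": "drive_tool", "data": {"plan": [[[0,0,1,0,0,0,0.25],[0,0,5,0,0,0,0.25],[0,0,6,0,0,0,0],[0,0,6,0,0,0,0],[0,0,6,0,0,0,0]]]}}

```text
t: 17.95
tcp_pos: [0.5135, -0.1361, 0.1276]
eef_rot: [-0.001, 0.758, 0.652, -0.001]
wrist_force: [-9.2, 1.4, 7.5]
finger_gap: 0.012
grasp_force: 58.4
```

```bash
python3 lev.py; python3 arm.py
```

```text
t 17.95 theta 1.167572845239885 r 0.11013114634046675 jig y -0.12094111195289163 F [-9.2  1.4  7.5] gap 0.011959432173478718 58.41253638267517
1.29 ty 12.5 tz -4.3
1.41 ty 25.3 tz -7.2
1.53 ty 38.5 tz -8.6
1.65 ty 51.7 tz -8.4
up ty 43.21384698237656 tz -8.701269389744832
wrist arm n 2427 theta med 1.2101667694768987 [1.13633044 1.27978524] r max 0.11865057799792159 y [-0.08636618 -0.07685682 -0.07362443]
  r 0.03 174 x -0.0111 z 0.0379 th 1.327
  r 0.05 211 x -0.0183 z 0.0578 th 1.284
  r 0.07 301 x -0.0262 z 0.076 th 1.259
  r 0.09 451 x -0.0342 z 0.0953 th 1.241
  r 0.11 1287 x -0.0433 z 0.108 th 1.194
wrist frame top z 0.059056856918178746 11468
 handle end n 717 x [-0.0489611 -0.0429565 -0.0369622] z [0.10422563 0.10757455 0.10893384]
scene arm n 181 theta med 1.248177989592127 [1.14866103 1.36691538] r max 0.11906474590272438 y [-0.0841257  -0.0760029  -0.07334019]
  r 0.03 37 x -0.0082 z 0.0389 th 1.367
  r 0.05 35 x -0.0179 z 0.0557 th 1.291
  r 0.07 34 x -0.0262 z 0.0752 th 1.255
  r 0.09 39 x -0.0338 z 0.0936 th 1.234
  r 0.11 36 x -0.0398 z 0.1083 th 1.221
scene frame top z 0.05968748748677488 854
top frame top z 0.05853831040270996 735
```

{"op": "drive_tool", "data": {"plan": [[[0,10,-3.6,0,0,0,0],[0,21,-6.3,0,0,0,0],[0,32,-8,0,0,0,0],[0,43,-8.7,0,0,0,0],[0,43,-8.7,0,0,0,0]]]}}

```text
t: 18.73
tcp_pos: [0.5566, -0.1427, 0.1372]
eef_rot: [-0.0, 0.758, 0.652, -0.0]
wrist_force: [-8.3, 0.6, 11.2]
finger_gap: 0.0119
grasp_force: 60.1
```

```bash
python3 lev.py; python3 arm.py
```

```text
t 18.725 theta 1.574669031196708 r 0.11090531789953485 jig y -0.12099024931479246 F [-8.3  0.6 11.2] gap 0.011865623545978907 60.10631740093231
1.69 ty 13.2 tz 1.7
up ty -0.4295024392105121 tz 0.9044862305019608
wrist arm n 1798 theta med 1.5782026711210921 [1.52312993 1.63319503] r max 0.11884769815935904 y [-0.08673051 -0.07678966 -0.0736643 ]
  r 0.03 69 x -0.0001 z 0.0421 th 1.568
  r 0.05 101 x 0.0005 z 0.0611 th 1.579
  r 0.07 139 x 0.0006 z 0.0815 th 1.578
  r 0.09 200 x 0.0009 z 0.1011 th 1.579
  r 0.11 1289 x 0.0011 z 0.1166 th 1.58
wrist frame top z 0.060081309813421385 11115
 handle end n 713 x [-0.00500497  0.0006555   0.00670206] z [0.11272237 0.11624669 0.1176087 ]
scene arm n 161 theta med 1.6296242534894356 [1.53805599 1.74755125] r max 0.11935974951462802 y [-0.08519688 -0.07571223 -0.07266418]
  r 0.03 35 x 0.007 z 0.0403 th 1.748
  r 0.05 26 x 0.0066 z 0.0592 th 1.677
  r 0.07 29 x 0.0059 z 0.0776 th 1.647
  r 0.09 34 x 0.0065 z 0.1014 th 1.635
  r 0.11 37 x 0.0025 z 0.1164 th 1.592
scene frame top z 0.06083072400106837 859
top frame top z 0.05969150253828048 741
```

{"op": "drive_tool", "data": {"plan": [[[0,0,0,0,0,0,0],[0,0,0,0,0,0,0],[0,0,0,0,0,0,0],[0,0,0,0,0,0,0]]]}}

```text
t: 19.38
tcp_pos: [0.5563, -0.1426, 0.1372]
eef_rot: [-0.0, 0.758, 0.652, -0.0]
wrist_force: [-8.7, 1.7, 11.3]
finger_gap: 0.0122
grasp_force: 60.0
```

```bash
python3 lev.py|head -1; python3 - <<'E'
from h import *
P=pts(cam('top')); z=P[...,2]
for b in ([.4986,.0446],[.6074,.0281]):
    m=(z>.075)&(z<.1)&(np.hypot(P[...,0]-b[0],P[...,1]-b[1])<.02); print(m.sum(),np.median(P[m],0) if m.any() else None)
print(env.job_done())
E
```

```text
t 19.375 theta 1.5715061994176862 r 0.11091245835423179 jig y -0.1210130275623186 F [-8.7  1.7 11.3] gap 0.012197575544779363 60.04837989807129
17 [0.50009127 0.04424906 0.08551025]
34 [0.60853783 0.02712439 0.08600335]
the job is handed in; nothing more can be done
None
```

I handed the job in at about 19 s with both pins measured as seated in their own bores and released, and the cam lever held upright at about 1.57 rad; the hand-in call returned no verdict.

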